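# Rinse the fallen tumbler and nest the steel tumblers on the drainer

## Robot

A 7-joint arm with a two-finger parallel gripper is mounted at the origin on the work surface. World frame = base frame: x ahead of the robot, y to its left, z up, the work surface at z = 0. Lengths are in m, angles in rad, forces in N, time in s.
With the tool pointing down it reaches from about 0.425 to 0.875 m from the base axis. Payload 4.7 kg.
Tool frame: the origin (TCP) lies midway between the tips of the shut fingers; the grasp point (between the pads) lies 19 mm behind it (ctrl.grip_point_offset is the distance from the TCP to the grasp point, in m); z points along the fingers, y is the line along which they close (so a half turn about z gives the same grasp; the last joint's range is limited). The gripper opens to 87 mm and grips with 3 to 60 N. Pads are 19 mm wide; open, the fingers measure 117 mm over their backs; the gripper's body (75 mm by 190 mm) begins 51 mm behind the grasp point.
Start: joints at [-1.328, 0.321, -0.07, 1.45, 0.023, 1.371, -0.057], TCP at [0.147, 0.633, 0.223] pointing down, gripper open.
Joint ranges: [-2.86, 2.86], [-0.3, 2.09], [-1.38, 1.24], [0.06, 2.45], [-1.56, 4.7], [0.09, 2.05], [-2.69, 2.69]. Speed limits (rad/s): [2.57, 2.57, 3.14, 3.14, 3.14, 3.14, 3.14].

## Interface

Orientations are given as a rotation vector (axis times angle).
In Python, from bench import ctrl gives the robot as it stands.
- The arm moves only by the tool move_arm, never from a script. Its argument "increments" is text: rows parted by semicolons, each of 7 numbers parted by spaces: the shift along the world's x, y, z in mm, then the turn, a rotation vector about the world's x, y, z in degrees, then the closure in counts, from 0 (fully open) to 255 (shut). A call has exactly 8 rows; each row shifts and turns the commanded pose from where the row before left it; what a row does not reach is not made up. A row lasts 1/12 s, in which the tool goes at most 41.7 mm and 7.16 degrees, less where a joint would pass 70% of its speed; a pose out of reach is approached as far as the arm can. A call with a gripper value outside its range is refused whole. The fingers move at their own pace and stop on an object; "grip_force" is the grip in N (left out, the last holds). Time passes only in rows, so rows that do not move let the fingers close, or fill a call up. It gives the time, the measured TCP pose, the force, the opening and the grip force at its end, in the units of the state.
- ctrl.get_state(): the state, without advancing time (a new reading comes with each control period).
- ctrl.get_image(name): name is "scene" or "top"; returns a dict with "frame" (384x512x3 uint8, red, green, blue), "depth" (384x512 float32, m along the optical axis (not along the pixel's ray), 0 where there is no reading), "fx", "fy", "cx", "cy" (pixels), "k1" (the pictures are not rectified: a ray, as slopes to the right and down, at radius r is drawn at 1 + k1 r^2 times it, then the intrinsics apply), "position" and "orientation" of the camera in the world. Camera axes: x right, y down, z forward; pixel columns grow to the right and rows downward; lengths in m; the calibration is good to about 2 mm. A picture is of the moment at which its call begins.
- ctrl.close_job(): hands the job in; it is judged then, once.
Trained networks look in a picture, given as the dict that the camera call returned (one of the last four; its "shot" number tells which), for a name from the list of things; names that differ only in an ending like _2 or _b are one class to them, and where a whole thing is asked for, a point or a joint stands for the part that bears it (a point fixed in the world has none). Each returns a list of dicts, best first, with "score" (0 to 1); they miss things now and then, are a little off and sometimes report something else, mostly with a low value. They report only what shows in the picture. A call takes as long as a camera call. They do not tell look-alikes from the thing itself.
- ctrl.find_in(target, picture): "centre" ([x, y, z] in m, in world coordinates, good to about 4 mm: the middle of the surface that is visible of it).
- ctrl.silhouettes(target, picture): "region" (384x512 bool, what is visible of it).
The state is a dict: "time": time; "joint_positions": joint angles; "qd": joint speeds; "joint_torque": joint torques, N m; "position": TCP position; "tool_rot": TCP orientation; "ft_force": force on the tool from outside, world axes, zero at the start; "torque": the same for the moment, N m; "grip_width": opening from 0.0 (shut) to 1.0 (fully open); "grip_force": force on a finger pad.
Only numpy, scipy, OpenCV 4.12 (cv2) and the standard library are available. Lean on these libraries where they do the work, as an engineer would, in place of code of your own. Each camera call takes 0.05 s, during which the arm holds its last target. There are 200 camera calls.

## Task

Nest all three steel tumblers into one stack, mouth down and fully home, on the slatted steel drainer: the clean one standing on the rubber mat goes over the one already on the drainer, and the one lying on its side goes on top. Before stacking the lying one, stand it mouth down on the bare counter and let go of it, then take it again by its foot from above and press it mouth down onto the sprung pad inside the rinser box, holding the pad fully down for a moment. Leave the other things on the counter where they are, and do not knock over a standing tumbler.

Things in the scene. Friction and masses are not known exactly. Their poses are not given: they have to be found in the camera images.
- tumbler_base: hollow steel tumbler 100 mm tall: foot 42 mm across for 20 mm, flaring to 54 mm at 34 and 59 mm at 64 mm, then a straight collar 70 mm across (64 inside) to the mouth. Nested home, 36 mm above the one below. Origin: centre of the mouth's plane; z: from mouth to foot. Stands mouth down on the drainer; the bottom of the stack. All three are alike, 0.16 kg, with 2 to 3 mm of play when nesting.
- tumbler_clean: hollow steel tumbler 100 mm tall: foot 42 mm across for 20 mm, flaring to 54 mm at 34 and 59 mm at 64 mm, then a straight collar 70 mm across (64 inside) to the mouth. Nested home, 36 mm above the one below. Origin: centre of the mouth's plane; z: from mouth to foot. The clean one: stands mouth down on the rubber mat in a row with the jar and the tin, in any of the three places.
- tumbler_fallen: hollow steel tumbler 100 mm tall: foot 42 mm across for 20 mm, flaring to 54 mm at 34 and 59 mm at 64 mm, then a straight collar 70 mm across (64 inside) to the mouth. Nested home, 36 mm above the one below. Origin: centre of the mouth's plane; z: from mouth to foot. The fallen one: lies on its side, axis dipping 12 degrees to the foot, which points roughly to the right (-y).
- drainer_top (a point): centre of the top of the drainer, a fixed square slatted steel tray 170 mm wide and 16 mm high; z up
- rinser: tumbler rinser: a fixed open steel box, 176 mm square outside, walls 4 mm thick and 83 mm high as a splash guard all round, with the sprung pad in its middle. Origin: centre of its underside on the counter; x and y along its sides
- pad_top (a point): centre of the top of the rinser's sprung pad, a flat round star pad 84 mm across, 44 mm above the counter when up; it moves down with the pad
- rinser_pad (a joint): how far the sprung pad is pressed down, m: 0 up, 0.012 fully down; it takes about 3 N to start and 9 N to press it fully
- bar_mat: fixed black rubber mat, 130 x 300 x 4 mm (x by y). Origin: centre of its underside
- jar: closed pale glass jar with a dark band and wooden lid, 66 mm across, 100 mm tall, standing on the mat; origin: centre of its underside. Bystander
- tin: closed light metal tin with a copper-coloured band, 62 mm across, 110 mm tall, standing on the mat; origin: centre of its underside. Bystander
- mug: black stoneware mug, 76 mm across, 70 mm tall, handle reaching 75 mm from its axis towards its own +y; origin: centre of its underside. Bystander
- bowl: black stoneware bowl, 124 mm across, 50 mm tall; origin: centre of its underside. Bystander
- spoon: wooden-handled spoon lying flat along its own x, 170 mm long, about 25 mm high; origin: under its middle. Bystander
- pitcher: steel milk pitcher, 84 mm across, 105 mm tall, handle reaching 77 mm from its axis towards its own +x; origin: centre of its underside. Bystander
- syrup: amber glass syrup bottle, 64 mm across, 190 mm tall; origin: centre of its underside. Bystander
Things that resemble listed ones, but are neither listed nor needed, are in the scene too. What is shaped like the tumbler_clean but green, purple or red is not meant.

How it is judged:
By the outcome, as a careful person would: the job done as asked, in the order asked, and still so for the second after the job is handed in, with the robot touching nothing.
It also fails if it takes over 72 s, if anything falls off the work surface, if the arm or the gripper's body presses on something with over 40 N, if the wrist force passes 120 N, or if a joint passes its speed limit or range.

## Working session

There is one attempt and no reset: what is moved stays moved. The work goes in short steps, Python scripts to look and compute and a tool call to move; the robot and the scene stay as the last step left them, time stands still between calls to the robot, and variables do not carry over. Pictures are saved under pics/ and viewed, at most 10 in all, crops included, and the job is handed in when it is done.

Besides the shell and the picture viewer there is one more tool, called after "Request:" as a command line: name --argument value ..., lists and objects as JSON in quotes. move_arm: Moves the arm, as the interface text tells. Its arguments: {"type":"object","properties":{"increments":{"type":"string"},"grip_force":{"type":"number"}},"required":["increments"]}

```bash
mkdir -p pics; cat > h.py <<'E'
import numpy as np, cv2
from scipy.spatial.transform import Rotation as R
from bench import ctrl
def Rm(o):
    o=np.array(o,float)
    if o.shape==(3,3): return o
    return (R.from_rotvec(o) if o.size==3 else R.from_quat(o)).as_matrix()
def cloud(p):
    h,w=p["depth"].shape
    K=np.array([[p["fx"],0,p["cx"]],[0,p["fy"],p["cy"]],[0,0,1]])
    u,v=np.meshgrid(np.arange(w),np.arange(h))
    uv=np.stack([u,v],-1).reshape(-1,1,2).astype(np.float64)
    n=cv2.undistortPoints(uv,K,np.array([p["k1"],0,0,0.])).reshape(h,w,2)
    d=p["depth"][...,None]
    c=np.concatenate([n*d,d],-1)@Rm(p["orientation"]).T+np.array(p["position"])
    c[p["depth"]==0]=np.nan
    return c
def save(p,name,crop=None,s=1):
    f=p["frame"][...,::-1]
    if crop: f=f[crop[1]:crop[3],crop[0]:crop[2]]
    cv2.imwrite("pics/"+name,cv2.resize(f,None,fx=s,fy=s,interpolation=cv2.INTER_CUBIC))
E
python3 - <<'E'
from h import *
for n in ["scene","top"]:
    p=ctrl.get_image(n); save(p,n+"0.png",s=1.5)
    print(n,np.round(p["position"],3),np.array(p["orientation"]).shape)
    for t in ["tumbler_base","jar","tin","mug","bowl","spoon","pitcher","syrup","rinser","bar_mat","pad_top"]:
        try: print(t,[(np.round(d["centre"],3).tolist(),round(d["score"],2)) for d in ctrl.find_in(t,p)])
        except Exception as e: print(t,e)
print(ctrl.get_state(),ctrl.grip_point_offset)
E
```

```text
scene [ 1.006 -0.641  0.617] (3,)
tumbler_base [([0.555, -0.362, 0.065], 0.68), ([0.576, -0.399, 0.016], 0.62)]
jar [([0.684, 0.075, 0.076], 0.61)]
tin [([0.657, -0.104, 0.102], 0.86)]
mug [([0.376, 0.104, 0.048], 0.82)]
bowl [([0.34, 0.308, 0.038], 0.63)]
spoon [([0.32, -0.266, 0.015], 0.94), ([0.375, 0.102, 0.049], 0.61)]
pitcher [([0.765, 0.226, 0.071], 0.73)]
syrup [([0.759, -0.249, 0.111], 0.65)]
rinser [([0.53, 0.357, 0.046], 0.98)]
bar_mat [([0.7, -0.042, -0.0], 0.75)]
pad_top [([0.531, 0.374, 0.047], 0.6)]
top [0.371 0.015 1.231] (3,)
tumbler_base [([0.526, -0.342, 0.085], 0.89)]
jar [([0.658, 0.089, 0.104], 0.75)]
tin [([0.638, -0.087, 0.119], 0.57)]
mug [([0.374, 0.124, 0.01], 0.78), ([0.651, -0.001, 0.074], 0.16)]
bowl [([0.345, 0.301, 0.026], 0.91)]
spoon [([0.527, 0.371, 0.04], 0.65), ([0.325, -0.235, 0.014], 0.64)]
pitcher [([0.739, 0.241, 0.093], 0.89)]
syrup [([0.731, -0.227, 0.121], 0.56), ([0.527, 0.373, 0.04], 0.53)]
rinser [([0.53, 0.384, 0.019], 0.78), ([0.528, 0.373, 0.041], 0.52)]
bar_mat [([0.639, -0.002, 0.004], 0.89), ([0.322, -0.232, 0.014], 0.5)]
pad_top [([0.528, 0.373, 0.042], 0.69)]
{'time': 1.2, 'joint_positions': array([-1.32789706,  0.32100962, -0.07013278,  1.45048531,  0.0225745 ,
        1.37081419, -0.05693195]), 'qd': array([-6.38134471e-04,  2.37807115e-03,  9.57070749e-04, -8.85738901e-04,
        9.73622023e-04, -7.48091397e-06,  6.09377063e-04]), 'joint_torque': array([-2.97989154e-04, -4.91116512e+01, -4.03777510e-01, -3.12767673e+01,
       -6.39632740e-02,  3.40223755e-02,  2.39020289e-05]), 'position': array([0.14742548, 0.63308131, 0.22258791]), 'tool_rot': array([3.58591830e-01, 3.12104352e+00, 1.07537934e-04]), 'ft_force': array([ 0.5759812 , -0.60813065, -0.07112211]), 'torque': array([-0.04029341, -0.01785081, -0.02901558]), 'grip_force': 0.0, 'grip_width': 0.9937539240011455} 0.0187
```

View pics/scene0.png

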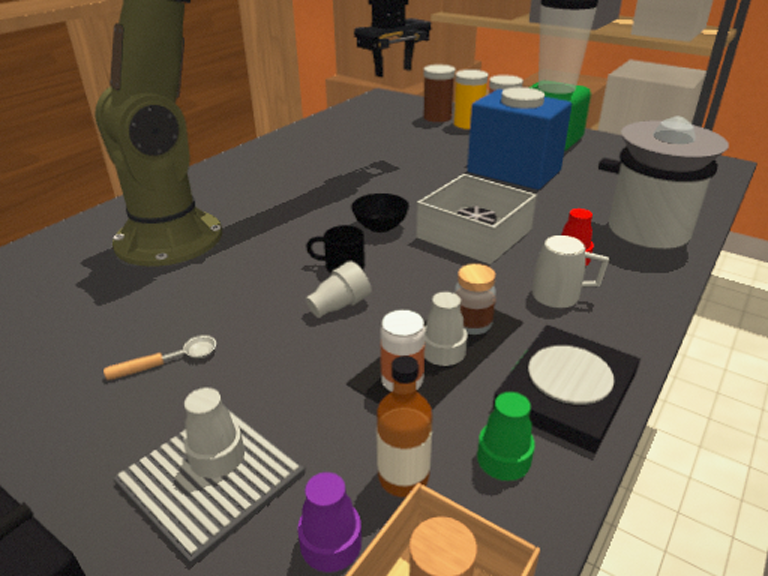

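View pics/top0.png

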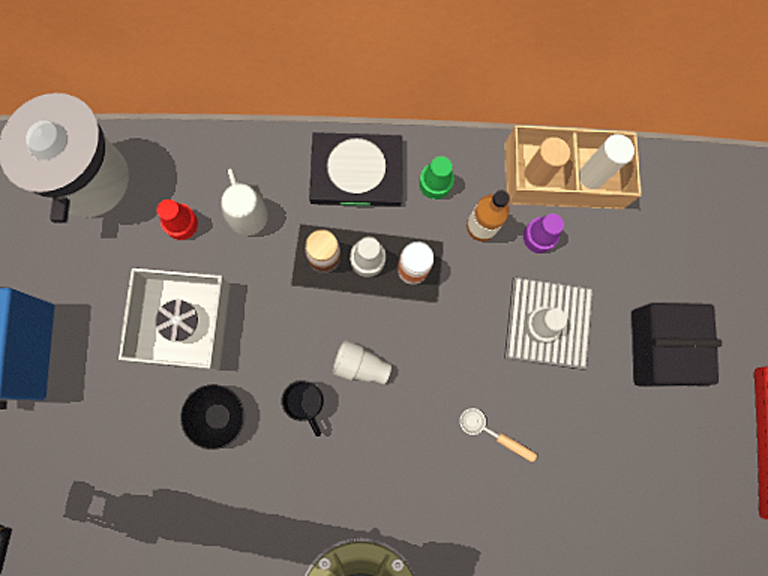

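The scene picture shows tumbler-like things at about (scene px of the 768-wide view): clean steel one (447,328) between jar and tin on the mat, base on the drainer (213,432), fallen (338,290). The coloured lookalikes are green (507,435), purple (330,520), red (580,235), and there is also a white cylinder in the wooden box. I choose the unpainted steel one in the mat's middle, (368,256) in the top view.

```bash
python3 - <<'E'
from h import *
def mincirc(P):
    c,r=cv2.minEnclosingCircle(P[:,:2].astype(np.float32)); return np.round([*c,r],4)
C={}
for n in ["scene","top"]:
    p=ctrl.get_image(n); c=cloud(p); C[n]=c
    for nm,x,y,z in [("base",.53,-.35,.116),("clean",.655,0,.104),("jar",.67,.085,.1),("tin",.64,-.09,.114)]:
        m=(abs(c[...,0]-x)<.06)&(abs(c[...,1]-y)<.045)&(abs(c[...,2]-z)<.006)
        P=c[m]; print(n,nm,m.sum(),np.round(np.median(P,0),4),mincirc(P))
    # fallen
    m=(abs(c[...,0]-.47)<.09)&(abs(c[...,1]-.02)<.075)&(c[...,2]>.012)
    P=c[m]; np.save(n+"_f.npy",P); print("fallen",len(P),P.min(0).round(3),P.max(0).round(3))
    # rinser pad, drainer, counter
    m=(abs(c[...,0]-.528)<.06)&(abs(c[...,1]-.373)<.06)&(abs(c[...,2]-.044)<.006)
    print("pad",m.sum(),np.round(c[m].mean(0),4),mincirc(c[m]))
    m=(abs(c[...,0]-.53)<.12)&(abs(c[...,1]-.373)<.12)&(abs(c[...,2]-.083)<.006)
    print("rim",m.sum(),cv2.minAreaRect(c[m][:,:2].astype(np.float32)))
    m=(abs(c[...,0]-.45)<.03)&(abs(c[...,1]+.12)<.03); print("counter z",np.nanmedian(c[m][:,2]))
# fit fallen: axis line: collar & foot. model profile SDF fit
from scipy.optimize import least_squares
prof_s=np.array([0,36,36.01,66,80,100])/1000; prof_r=np.array([35,35,29.5,27,21,21])/1000
for key in (["scene"],["top"],["scene","top"]):
    P=np.vstack([np.load(k+"_f.npy") for k in key])
    def res(q):
        a=np.array([np.cos(q[3]),np.sin(q[3]),0])*np.cos(np.radians(12)); a[2]=-np.sin(np.radians(12))
        d=P-np.array([q[0],q[1],q[2]]); s=d@a; r=np.linalg.norm(d-np.outer(s,a),axis=1)
        ss=np.clip(s,0,.1); out=np.maximum(np.maximum(-s,s-.1),0)
        return np.hypot(r-np.interp(ss,prof_s,prof_r),out)*1000
    best=min((least_squares(res,[.48,.06,.042,th],loss="soft_l1",x_scale=[.01,.01,.01,.1]) for th in np.radians([-60,-80,-100,-120])),key=lambda o:o.cost)
    print(key,best.x[:3].round(4),np.degrees(best.x[3]).round(1),best.cost/len(P))
p=ctrl.get_image("scene"); save(p,"crop1.png",(180,150,360,330),3)
E
```

```text
scene base 356 [ 0.5416 -0.353   0.115 ] [ 0.5398 -0.3526  0.0223]
scene clean 195 [ 0.6708 -0.0016  0.1038] [0.67   0.0012 0.0218]
scene jar 329 [0.6758 0.0837 0.1038] [0.6734 0.0905 0.0297]
scene tin 394 [ 0.6535 -0.0933  0.1137] [ 0.6519 -0.09    0.0298]
fallen 1062 [ 0.38  -0.049  0.013] [0.5   0.095 0.076]
pad 174 [0.5309 0.3836 0.0421] [0.5315 0.3775 0.0425]
rim 396 ((0.5285792946815491, 0.3741215765476227), (0.1811954379081726, 0.18008221685886383), 87.06400299072266)
counter z -0.0005482157261732512
top base 171 [ 0.5362 -0.351   0.1149] [ 0.5366 -0.3513  0.0219]
top clean 166 [ 0.6654 -0.0009  0.1038] [ 6.658e-01 -4.000e-04  2.110e-02]
top jar 287 [0.6675 0.0889 0.1031] [0.6695 0.0891 0.0292]
top tin 313 [ 0.6486 -0.0916  0.1134] [ 0.6479 -0.0934  0.0291]
fallen 702 [ 0.382 -0.049  0.012] [0.495 0.093 0.078]
pad 514 [0.5263 0.3735 0.0418] [0.5264 0.3741 0.0423]
rim 529 ((0.5271682143211365, 0.37329187989234924), (0.18159587681293488, 0.1786307990550995), 87.08686828613281)
counter z -0.0007477897896494001
['scene'] [0.4644 0.0547 0.0406] -105.8 7.366223591524079
['top'] [0.4632 0.0518 0.0403] -107.5 2.4903199579187905
['scene', 'top'] [0.4638 0.0538 0.0407] -106.2 5.542517339576122
```

View pics/crop1.png

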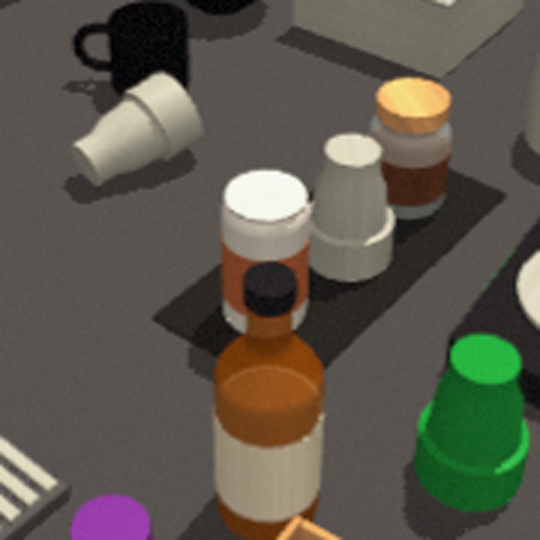

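The crop confirms it: the unpainted steel tumbler stands between jar and tin, at about (350,205) in the crop. I'm moving above it now.

Request:
move_arm --increments "21.7 -26.4 -1 0 0 -3.48 0;21.7 -26.4 -1 0 0 -3.48 0;21.7 -26.4 -1 0 0 -3.48 0;21.7 -26.4 -1 0 0 -3.48 0;21.7 -26.4 -1 0 0 -3.48 0;21.7 -26.4 -1 0 0 -3.48 0;21.7 -26.4 -1 0 0 -3.48 0;21.7 -26.4 -1 0 0 -3.48 0"

```text
time: 2.02
position: [0.3219, 0.4205, 0.2148]
tool_rot: [1.103, 2.941, 0.001]
ft_force: [0.2, -0.3, 0.5]
grip_width: 0.998
grip_force: 0.0
```

Request:
move_arm --increments "21.7 -26.4 -1 0 0 -3.48 0;21.7 -26.4 -1 0 0 -3.48 0;21.7 -26.4 -1 0 0 -3.48 0;21.7 -26.4 -1 0 0 -3.48 0;21.7 -26.4 -1 0 0 -3.48 0;21.7 -26.4 -1 0 0 -3.48 0;21.7 -26.4 -1 0 0 -3.48 0;21.7 -26.4 -1 0 0 -3.48 0"

```text
time: 2.68
position: [0.4955, 0.2093, 0.2069]
tool_rot: [1.778, 2.59, 0.001]
ft_force: [0.7, 0.4, -0.9]
grip_width: 0.999
grip_force: 0.0
```

Request:
move_arm --increments "21.7 -26.4 -1 0 0 -3.48 0;21.7 -26.4 -1 0 0 -3.48 0;21.7 -26.4 -1 0 0 -3.48 0;21.7 -26.4 -1 0 0 -3.48 0;21.7 -26.4 -1 0 0 -3.48 0;21.7 -26.4 -1 0 0 -3.48 0;21.7 -26.4 -1 0 0 -3.48 0;21.7 -26.4 -1 0 0 -3.48 0"

```text
time: 3.35
position: [0.6692, -0.0016, 0.1986]
tool_rot: [2.348, 2.086, 0.001]
ft_force: [0.8, 0.2, 0.5]
grip_width: 1.002
grip_force: 0.0
```

Request:
move_arm --increments "0 1 -19 0 0 0 0;0 1 -19 0 0 0 0;0 0 -19 0 0 0 0;0 0 -19 0 0 0 0;0 0 -19 0 0 0 0;0 0 -19 0 0 0 0;0 0 0 0 0 0 0;0 0 0 0 0 0 255" --grip_force 15

```text
time: 4.02
position: [0.6675, 0.0016, 0.0838]
tool_rot: [-2.345, -2.089, 0.003]
ft_force: [0.5, 0.5, 0.9]
grip_width: 0.972
grip_force: 0.0
```

Request:
move_arm --increments "0 0 0 0 0 0 255;0 0 0 0 0 0 255;0 0 0 0 0 0 255;0 0 0 0 0 0 255;0 0 0 0 0 0 255;0 0 0 0 0 0 255;0 0 0 0 0 0 255;0 0 0 0 0 0 255" --grip_force 15

```text
time: 4.68
position: [0.6682, 0.0015, 0.0847]
tool_rot: [-2.346, -2.089, 0.0]
ft_force: [-0.9, 0.7, 1.8]
grip_width: 0.478
grip_force: 15.0
```

Request:
move_arm --increments "0 0 10 0 0 0 255;0 0 25 0 0 0 255;0 0 35 0 0 0 255;0 0 38 0 0 0 255;0 0 37 0 0 0 255;-8 -20 0 0 0 0 255;-12 -33 0 0 0 0 255;-12 -33 0 0 0 0 255"

```text
time: 5.35
position: [0.6365, -0.084, 0.2308]
tool_rot: [2.342, 2.093, 0.002]
ft_force: [0.3, -1.2, -1.7]
grip_width: 0.478
grip_force: 15.0
```

Request:
move_arm --increments "-13 -36 0 0 0 0 255;-13 -36 0 0 0 0 255;-13 -36 0 0 0 0 255;-13 -36 0 0 0 0 255;-13 -36 0 0 0 0 255;-13 -36 0 0 0 0 255;-12 -33 0 0 0 0 255;-8 -18 0 0 0 0 255"

```text
time: 6.02
position: [0.5349, -0.3569, 0.2304]
tool_rot: [2.351, 2.081, -0.004]
ft_force: [-0.6, -0.6, -2.2]
grip_width: 0.478
grip_force: 15.0
```

```bash
python3 - <<'E'
from h import *
for n in ["scene","top"]:
    p=ctrl.get_image(n); c=cloud(p); save(p,n+"2.png",(100,170,320,384) if n=="scene" else (270,130,490,300),2.5)
    m=(abs(c[...,0]-.535)<.07)&(abs(c[...,1]+.352)<.07)
    for z0,z1 in ((.03,.05),(.055,.08),(.082,.1),(.118,.14),(.145,.18),(.185,.205)):
        P=c[m&(c[...,2]>z0)&(c[...,2]<z1)]; print(n,z0,len(P),P.mean(0).round(4) if len(P) else '')
        # circle fit
        if len(P)>30:
            from scipy.optimize import least_squares
            o=least_squares(lambda q:np.hypot(P[:,0]-q[0],P[:,1]-q[1])-q[2],[.54,-.352,.03],loss="soft_l1",f_scale=.001); print(o.x.round(4))
print(ctrl.get_state()["position"])
E
```

```text
scene 0.03 290 [ 0.5615 -0.3658  0.0401]
[ 0.5381 -0.3506  0.035 ]
scene 0.055 350 [ 0.5567 -0.3631  0.0675]
[ 0.5382 -0.3505  0.0285]
scene 0.082 301 [ 0.5524 -0.3604  0.0899]
[ 0.5381 -0.3506  0.024 ]
scene 0.118 2 [ 0.5433 -0.3575  0.1185]
scene 0.145 581 [ 0.5585 -0.3715  0.1652]
[ 0.534  -0.3567  0.035 ]
scene 0.185 476 [ 0.5525 -0.3682  0.1933]
[ 0.533  -0.3558  0.0304]
top 0.03 67 [ 0.5264 -0.3336  0.0425]
[ 0.5379 -0.351   0.0323]
top 0.055 69 [ 0.5292 -0.3345  0.0675]
[ 0.5378 -0.3519  0.0265]
top 0.082 65 [ 0.5339 -0.3366  0.0893]
[ 0.5375 -0.3524  0.0228]
top 0.118 1 [ 0.5211 -0.3386  0.1183]
top 0.145 93 [ 0.521  -0.3354  0.1643]
[ 0.5312 -0.3592  0.0329]
top 0.185 103 [ 0.5264 -0.3396  0.1922]
[ 0.5319 -0.3611  0.029 ]
[ 0.53423942 -0.35747033  0.23042611]
```

View pics/scene2.png

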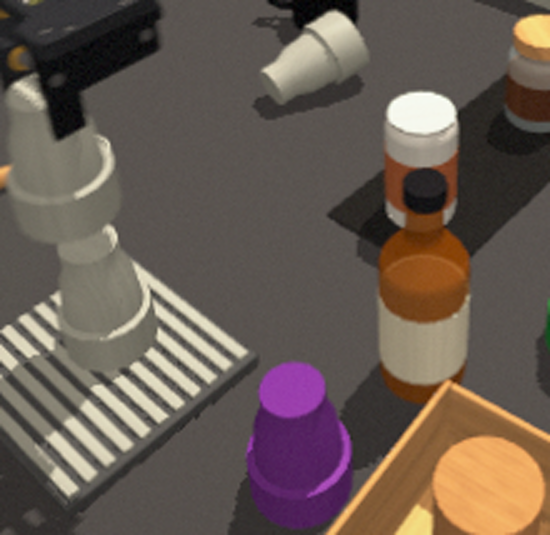

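The picture shows the tumbler held upright above the base, slightly off toward the upper left; the scene-camera circle fits give a correction of +4, +6 mm.

Request:
move_arm --increments "4 6 0 0 0 0 255;0 0 -8 0 0 0 255;0 0 -13 0 0 0 255;0 0 -13 0 0 0 255;0 0 -13 0 0 0 255;0 0 -13 0 0 0 255;0 0 -10 0 0 0 255;0 0 -8 0 0 0 255"

```text
time: 6.78
position: [0.5435, -0.3445, 0.1524]
tool_rot: [2.345, 2.09, 0.004]
ft_force: [0.8, 0.1, 0.7]
grip_width: 0.482
grip_force: 14.4
```

Request:
move_arm --increments "0 0 -5 0 0 0 255;0 0 -4 0 0 0 255;0 0 -3 0 0 0 255;0 0 -3 0 0 0 255;0 0 -2 0 0 0 255;0 0 -2 0 0 0 255;0 0 0 0 0 0 255;0 0 0 0 0 0 255"

```text
time: 7.45
position: [0.542, -0.3469, 0.1337]
tool_rot: [2.346, 2.087, -0.001]
ft_force: [-1.8, -0.4, 4.5]
grip_width: 0.482
grip_force: 14.7
```

Request:
move_arm --increments "-1 -1 -1 0 0 0 255;-1 -1 -1 0 0 0 255;0 0 -1 0 0 0 255;0 0 -1 0 0 0 255;0 0 0 0 0 0 255;0 0 0 0 0 0 255;0 0 0 0 0 0 255;0 0 0 0 0 0 255"

```text
time: 8.12
position: [0.5409, -0.3507, 0.1319]
tool_rot: [2.343, 2.083, -0.0]
ft_force: [-2.8, -3.1, 12.0]
grip_width: 0.478
grip_force: 15.4
```

```bash
cat > stack.py <<'E'
from h import *
from scipy.optimize import least_squares
for n in ["scene","top"]:
    p=ctrl.get_image(n); c=cloud(p)
    m=(abs(c[...,0]-.54)<.07)&(abs(c[...,1]+.35)<.07)
    for z0,z1 in ((.022,.048),(.054,.085),(.09,.118),(.13,.15)):
        P=c[m&(c[...,2]>z0)&(c[...,2]<z1)]
        if len(P)>30:
            o=least_squares(lambda q:np.hypot(P[:,0]-q[0],P[:,1]-q[1])-q[2],[.54,-.352,.03],loss="soft_l1",f_scale=.001); print(n,z0,len(P),o.x.round(4))
s=ctrl.get_state(); print(s["position"],s["ft_force"].round(1),s["time"])
E
python3 stack.py
```

```text
scene 0.022 369 [ 0.5387 -0.3517  0.0351]
scene 0.054 483 [ 0.5394 -0.3533  0.035 ]
scene 0.09 484 [ 0.5389 -0.3515  0.0295]
scene 0.13 230 [ 0.5402 -0.3368  0.0343]
top 0.022 55 [ 0.5379 -0.3509  0.0318]
top 0.054 84 [ 0.5385 -0.3544  0.0327]
top 0.09 56 [ 0.5382 -0.3588  0.032 ]
top 0.13 32 [ 0.5408 -0.3451  0.0158]
[ 0.5408932  -0.35069684  0.13189127] [-2.2 -1.7 12.1] 8.2167
```

Request:
move_arm --increments "0 0 1 0 0 0 0;0 0 1 0 0 0 0;0 0 0 0 0 0 0;0 0 0 0 0 0 0;0 0 0 0 0 0 0;0 0 10 0 0 0 0;0 0 20 0 0 0 0;0 0 30 0 0 0 0"

```text
time: 8.88
position: [0.5389, -0.3462, 0.189]
tool_rot: [-2.342, -2.086, 0.003]
ft_force: [0.4, -0.2, -0.1]
grip_width: 0.968
grip_force: 0.0
```

```bash
python3 - <<'E'
from h import *
s=ctrl.get_state(); print(repr(s["joint_positions"]),s["position"],s["tool_rot"],s["joint_torque"].round(1))
E
```

```text
array([-0.03699224,  0.38340649,  0.73277101,  1.54076706, -0.25986196,
        1.32307966,  0.60938752]) [ 0.53891391 -0.34622388  0.18898395] [-2.34235492 -2.08627203  0.00327917] [  1.  -41.7   8.4 -28.1  -0.2  -0.7   0.2]
```

Request:
move_arm --increments "0 10 35 0 0 0 0;-8 35 20 0 0 0 0;-10 35 0 0 0 0 0;-10 35 0 5 0 0 0;-10 35 0 5 0 0 0;-10 35 0 5 0 0 0;-10 35 0 5 0 0 0;0 0 0 0 0 0 0"

```text
time: 9.55
position: [0.4804, -0.124, 0.2457]
tool_rot: [-2.13, -1.901, -0.339]
ft_force: [-0.5, -0.9, 0.1]
grip_width: 0.998
grip_force: 0.0
```

```bash
python3 stack.py; python3 - <<'E'
from h import *
s=ctrl.get_state(); print(repr(s["joint_positions"]),s["position"],s["tool_rot"])
E
```

```text
scene 0.022 368 [ 0.5384 -0.3519  0.0352]
scene 0.054 479 [ 0.5383 -0.3541  0.035 ]
scene 0.09 425 [ 0.5386 -0.3539  0.0283]
scene 0.13 252 [ 0.5393 -0.3549  0.0208]
[ 0.48215225 -0.12783172  0.24596942] [0.3 0.3 0. ] 9.65
array([-0.20901853,  0.10161959,  0.69480449,  1.73507405, -0.3721468 ,
        1.50352584,  0.43154402]) [ 0.48215225 -0.12783172  0.24596942] [-2.13781607 -1.90452256 -0.33563961]
```

```bash
cat > kin.py <<'E'
import numpy as np, itertools, sys
from scipy.spatial.transform import Rotation as R
from scipy.optimize import least_squares
Q=np.array([[-1.32789706,.32100962,-.07013278,1.45048531,.0225745,1.37081419,-.05693195],
[-0.03699224,0.38340649,0.73277101,1.54076706,-0.25986196,1.32307966,0.60938752],
[-0.20901853,0.10161959,0.69480449,1.73507405,-0.3721468,1.50352584,0.43154402]])
X=np.array([[.14742548,.63308131,.22258791],[.53891391,-.34622388,.18898395],[.48215225,-.12783172,.24596942]])
W=np.array([[.35859183,3.12104352,1e-4],[-2.34235492,-2.08627203,.00327917],[-2.13781607,-1.90452256,-.33563961]])
lo=np.array([-2.86,-.3,-1.38,.06,-1.56,.09,-2.69]);hi=np.array([2.86,2.09,1.24,2.45,4.7,2.05,2.69])
AX="zyzyzyz"
def fk(q,sg,p):
    h,L1,L2,T,e1,e2,e3,c0,c7=p
    r=R.from_euler("z",c0); x=np.array([0,0,h]); 
    off=[None,[0,0,0],[0,0,0],[e1,0,L1],[e2,0,0],[0,0,L2],[e3,0,0]]
    off=[[0,0,0],[0,0,0],[0,0,0],[e1,0,L1],[e2,0,L2*0],[0,0,L2],[e3,0,0]]
    for i in range(7):
        x=x+r.apply(off[i]); r=r*R.from_euler(AX[i],sg[i]*q[i])
    return x+r.apply([0,0,T]), r*R.from_euler("z",c7)
def fit():
    best=None
    for s in itertools.product([1,-1],repeat=2):
        sg=[-1,1,-1,1,s[0],1,s[1]]
        for c7 in (0,np.pi/2,-np.pi/2,np.pi):
            def f(p):
                o=[]
                for q,x,w in zip(Q,X,W):
                    xx,r=fk(q,sg,p); o+=list((xx-x)*1); o+=list((R.from_rotvec(w).inv()*r).as_rotvec()*.3)
                return np.array(o)
            r=least_squares(f,[.35,.45,.45,.3,0,0,0,0,c7])
            if best is None or r.cost<best[0]: best=(r.cost,sg,r.x,f(r.x))
    return best
def ik(sg,p,x,rot,n=40,seed0=None):
    rng=np.random.default_rng(0); out=[]
    for k in range(n):
        q0=seed0 if (k==0 and seed0 is not None) else rng.uniform(lo,hi)
        def f(q):
            xx,r=fk(q,sg,p); return np.r_[(xx-x)*10,(rot.inv()*r).as_rotvec()*3]
        r=least_squares(f,np.clip(q0,lo+1e-3,hi-1e-3),bounds=(lo,hi))
        out.append((r.cost,r.x))
        if k==0 and seed0 is not None and r.cost<1e-6: return r.cost,r.x
    return min(out,key=lambda o:o[0])
if __name__=="__main__":
    b=fit(); print(b[0],b[1],b[2].round(4)); print(np.abs(b[3]).max())
E
python3 kin.py
python3 - <<'E'
from h import *
from scipy.optimize import least_squares
p_s=np.array([0,36,36.01,66,80,100])/1000; p_r=np.array([35,35,29.5,27,21,21])/1000
pts=[]
for n in ["scene","top"]:
    p=ctrl.get_image(n); c=cloud(p)
    rg=ctrl.silhouettes("tumbler_fallen",p)
    M=None
    for g in rg:
        P=c[g["region"]]; P=P[~np.isnan(P[:,0])]
        if len(P) and np.linalg.norm(np.median(P,0)[:2]-[.45,.0])<.07: M=P; break
    if M is None: print(n,"none"); continue
    M=M[(abs(M[:,0]-.455)<.08)&(abs(M[:,1])<.1)&(M[:,2]>.004)&(M[:,2]<.085)]
    def res(q):
        a=np.array([np.cos(q[3])*np.cos(q[4]),np.sin(q[3])*np.cos(q[4]),-np.sin(q[4])])
        d=M-q[:3]; s=d@a; r=np.linalg.norm(d-np.outer(s,a),axis=1)
        out=np.maximum(np.maximum(-s,s-.1),0)
        return np.hypot(r-np.interp(np.clip(s,0,.1),p_s,p_r),out)*1000
    o=least_squares(res,[.464,.053,.041,-1.85,.21],loss="soft_l1",x_scale=[.01,.01,.01,.1,.1])
    print(n,len(M),o.x[:3].round(4),np.degrees(o.x[3:]).round(1),np.median(abs(o.fun)))
E
```

```text
1.6236242186951156e-05 [-1, 1, -1, 1, -1, 1, -1] [ 0.2158  0.4663  0.4364  0.3583  0.0295 -0.0185 -0.0458 -0.0409  1.5307]
0.004166655299485638
scene 899 [0.466  0.0536 0.04  ] [-107.5   11.8] 1.0181508798729026
top 707 [0.4634 0.0507 0.0406] [-107.7   12.7] 1.2173738548015254
```

```bash
cat > plan.py <<'E'
from kin import *
b=fit(); sg,p=b[1],b[2]
az=np.radians(-107.5); f=np.array([np.cos(az),np.sin(az),0]); up=np.array([0,0,1.])
k=np.cross(f,up)
qc=Q[2]
for phi in (32,42):
    ph=np.radians(phi); tz=-np.cos(ph)*up-np.sin(ph)*f; ty=np.array([-f[1],f[0],0]); tx=np.cross(ty,tz)
    Rg=R.from_matrix(np.c_[tx,ty,tz]); xg=np.array([.4497,.0045,.031])+.0187*tz
    c,qg=ik(sg,p,xg,Rg,seed0=qc); print("grasp",phi,xg.round(4),c,qg.round(2))
    cur=R.from_rotvec(W[2]); print("turn",np.degrees((Rg*cur.inv()).as_rotvec()).round(1))
    for psi in (0,20,40,60,90):
        for xy in ((.45,.0),(.5,-.03),(.45,-.12),(.5,-.12),(.47,-.2)):
            q=qg;ok=True;worst=0
            for t in np.linspace(0,1,8)[1:]:
                Rt=R.from_euler("z",np.radians(psi)*t)*R.from_rotvec(k*np.radians(102)*t)*Rg
                pos=np.array([.4497,.0045,.031])*(1-t)+t*np.array([*xy,.054]); pos[2]+=.08*np.sin(np.pi*t)
                c,q=ik(sg,p,pos+.0187*Rt.as_matrix()[:,2],Rt,n=1,seed0=q); worst=max(worst,c)
            print(phi,psi,xy,"%.1e"%worst,q.round(2),"margin",np.minimum(q-lo,hi-q).min().round(2))
E
timeout 500 python3 plan.py
```

```text
grasp 32 [0.4527 0.014  0.0151] 4.1829915732292466e-14 [-0.13  0.2   0.47  2.31 -0.86  0.91  0.66]
turn [ 11.5  -4.7 -11.5]
32 0 (0.45, 0.0) 1.7e-13 [-0.91  0.77  0.45  1.8   0.52  1.56 -1.  ] margin 0.49
32 0 (0.5, -0.03) 1.9e-13 [-0.79  0.8   0.41  1.71  0.59  1.56 -0.96] margin 0.49
32 0 (0.45, -0.12) 2.1e-13 [-0.77  0.71  0.49  1.95  0.67  1.39 -0.99] margin 0.5
32 0 (0.5, -0.12) 2.3e-13 [-0.74  0.78  0.51  1.82  0.65  1.41 -0.92] margin 0.63
32 0 (0.47, -0.2) 2.5e-13 [-0.44  0.67  0.27  1.95  0.89  1.4  -1.05] margin 0.5
32 20 (0.45, 0.0) 2.1e-13 [-0.65  0.61 -0.02  2.03  0.91  1.53 -1.2 ] margin 0.42
32 20 (0.5, -0.03) 2.7e-13 [-0.61  0.64  0.05  1.97  0.97  1.48 -1.13] margin 0.48
32 20 (0.45, -0.12) 4.0e-13 [-0.64  0.55  0.22  2.19  1.04  1.3  -1.17] margin 0.26
32 20 (0.5, -0.12) 2.7e-13 [-0.76  0.63  0.4   2.08  0.98  1.23 -1.06] margin 0.37
32 20 (0.47, -0.2) 3.8e-13 [-0.59  0.56  0.36  2.21  1.16  1.16 -1.14] margin 0.24
32 40 (0.45, 0.0) 8.1e-13 [-1.    0.51  0.28  2.28  1.08  1.24 -1.2 ] margin 0.17
32 40 (0.5, -0.03) 6.3e-13 [-1.06  0.58  0.49  2.24  1.12  1.1  -1.13] 
[... 2561 characters left out ...]
9 -0.18  2.45  1.57  1.05 -1.13] margin 0.0
42 60 (0.45, -0.12) 2.0e-01 [ 0.03  0.29 -0.43  2.45  1.57  1.09 -1.02] margin 0.0
42 60 (0.5, -0.12) 3.0e-02 [-1.33  0.69  1.24  2.45  1.8   0.29 -1.37] margin 0.0
42 60 (0.47, -0.2) 9.1e-02 [-1.12  0.7   1.24  2.45  2.41  0.26 -1.85] margin 0.0
42 90 (0.45, 0.0) 4.8e-01 [-1.73  1.08  1.24  2.45  2.93  0.11 -2.69] margin 0.0
42 90 (0.5, -0.03) 2.3e-01 [-1.4   0.54  1.24  2.45  2.78  0.26 -1.95] margin 0.0
42 90 (0.45, -0.12) 5.3e-01 [-1.04  0.08  1.24  2.45  3.09  0.12 -1.67] margin 0.0
42 90 (0.5, -0.12) 2.6e-01 [-1.08  0.28  1.2   2.45  3.14  0.26 -1.91] margin 0.0
42 90 (0.47, -0.2) 2.6e-01 [ 1.75  0.37 -1.3   2.45  3.14  0.24 -1.2 ] margin 0.0
```

Request:
move_arm --increments "-6 27.7 -10 4.3 -1.3 -2.3 0;-6 27.7 -10 4.3 -1.3 -2.3 0;-6 27.7 -10 4.3 -1.3 -2.3 0;-6 27.7 -10 4.3 -1.3 -2.3 0;-6 27.6 -10 4.1 -1.5 -2.4 0;0 0 -30 0 0 0 0;0 0 -30 0 0 0 0;0 0 -20 0 0 0 0"

```text
time: 10.52
position: [0.4515, 0.0106, 0.1136]
tool_rot: [-2.091, -1.532, -0.802]
ft_force: [-0.2, 0.4, -0.6]
grip_width: 1.0
grip_force: 0.0
```

Request:
move_arm --increments "0 0 -20 0 0 0 0;0 0 -20 0 0 0 0;0 0 -20 0 0 0 0;0 0 -18 0 0 0 0;0 0 -15 0 0 0 0;0 0 -7 0 0 0 0;0 0 0 0 0 0 0;0 0 0 0 0 0 0"

```text
time: 11.18
position: [0.4525, 0.0104, 0.0156]
tool_rot: [-2.091, -1.532, -0.803]
ft_force: [0.3, 0.4, -0.4]
grip_width: 1.002
grip_force: 0.0
```

```bash
python3 - <<'E'
from h import *
p=ctrl.get_image("scene"); save(p,"g1.png",(140,110,320,260),3)
p=ctrl.get_image("top"); save(p,"g2.png",(180,190,330,300),3)
s=ctrl.get_state(); print(s["position"],s["joint_positions"].round(2),R.from_rotvec(s["tool_rot"]).as_matrix()[:,2].round(3),R.from_rotvec(s["tool_rot"]).as_matrix()[:,1].round(3),s["ft_force"])
cv2.imwrite("pics/g.png",np.hstack([cv2.resize(cv2.imread("pics/g1.png"),(400,333)),cv2.resize(cv2.imread("pics/g2.png"),(400,333))]))
E
```

```text
[0.45307659 0.01046689 0.01649752] [-0.13  0.34  0.66  2.23 -1.05  1.16  0.92] [ 0.202  0.639 -0.742] [ 0.954 -0.301  0.001] [-0.11355096  0.29869195 -0.30547358]
```

View pics/g.png

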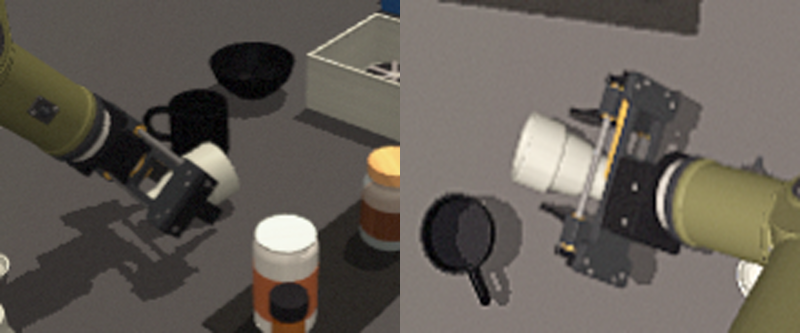

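The gripper straddles the fallen tumbler, with the fingers on either side of its cone (right panel about (580,115) and (560,215)). I'm closing now.

Request:
move_arm --increments "0 0 0 0 0 0 255;0 0 0 0 0 0 255;0 0 0 0 0 0 255;0 0 0 0 0 0 255;0 0 0 0 0 0 255;0 0 0 0 0 0 255;0 0 15 0 0 0 255;0 0 25 0 0 0 255" --grip_force 25

```text
time: 11.95
position: [0.45, 0.0112, 0.0533]
tool_rot: [-2.091, -1.53, -0.795]
ft_force: [0.3, 0.0, -2.2]
grip_width: 0.647
grip_force: 24.9
```

```bash
python3 - <<'E'
from kin import *
az=np.radians(-107.5); f=np.array([np.cos(az),np.sin(az),0]); up=np.array([0,0,1.]); k=np.cross(f,up)
from bench import ctrl
s=ctrl.get_state(); Rg=R.from_rotvec(s["tool_rot"]); x=s["position"]; g=x-.0187*Rg.as_matrix()[:,2]
Rt=R.from_rotvec(k*np.radians(102))*Rg
t=np.array([.46,-.15,.060])+.0187*Rt.as_matrix()[:,2]
print(s["position"],s["grip_width"],s["grip_force"],"delta",(t-x).round(4),"turn",(k*102).round(2)); print(Rt.as_matrix()[:,2])
E
```

```text
[0.44999111 0.01120506 0.0533403 ] 0.6472401141513695 24.93949620402418 delta [ 0.005  -0.1766 -0.0027] turn [-97.28  30.67   0.  ]
[-0.26541784 -0.82509826 -0.49876471]
```

Request:
move_arm --increments "0 -5 20 0 0 0 255;0 -11 20 -6.08 1.92 0 255;0 -11 20 -6.08 1.92 0 255;0 -11 20 -6.08 1.92 0 255;0 -11 0 -6.08 1.92 0 255;0 -11 0 -6.08 1.92 0 255;0 -11 0 -6.08 1.92 0 255;0 -11 0 -6.08 1.92 0 255"

```text
time: 12.62
position: [0.452, -0.0693, 0.133]
tool_rot: [2.521, 1.847, -0.04]
ft_force: [-0.4, -0.4, -2.5]
grip_width: 0.65
grip_force: 24.9
```

Request:
move_arm --increments "0 -11 0 -6.08 1.92 0 255;0 -11 0 -6.08 1.92 0 255;0 -11 0 -6.08 1.92 0 255;0 -11 0 -6.08 1.92 0 255;0 -11 0 -6.08 1.92 0 255;0 -11 0 -6.08 1.92 0 255;0 -11 0 -6.08 1.92 0 255;0 -11 0 -6.08 1.92 0 255"

```text
time: 13.28
position: [0.4522, -0.1561, 0.1318]
tool_rot: [1.957, 1.433, -0.971]
ft_force: [-0.0, -0.4, -2.2]
grip_width: 0.646
grip_force: 24.8
```

Request:
move_arm --increments "0 0 0 -6.08 1.92 0 255;0 0 -8 0 0 0 255;0 0 -12 0 0 0 255;0 0 -12 0 0 0 255;0 0 -10 0 0 0 255;0 0 -8 0 0 0 255;0 0 0 0 0 0 255;0 0 0 0 0 0 255"

```text
time: 13.95
position: [0.4515, -0.1572, 0.0822]
tool_rot: [1.877, 1.371, -1.061]
ft_force: [0.4, -0.4, -2.0]
grip_width: 0.646
grip_force: 24.8
```

```bash
cat > fitc.py <<'E'
from h import *
from scipy.optimize import least_squares
# fit tumbler axis of a near-vertical, mouth-down tumbler near x,y ; reports mouth centre, tilt
p_s=np.array([0,36,36.01,66,80,100])/1000; p_r=np.array([35,35,29.5,27,21,21])/1000
def fit(c,x,y,z,zmin=.004,rad=.06):
    M=c[(np.hypot(c[...,0]-x,c[...,1]-y)<rad)&(c[...,2]>max(zmin,z-.01))&(c[...,2]<z+.115)]
    def res(q):
        a=np.array([q[3],q[4],1.]);a/=np.linalg.norm(a)
        d=M-q[:3]; s=d@a; r=np.linalg.norm(d-np.outer(s,a),axis=1)
        out=np.maximum(np.maximum(-s,s-.1),0)
        r0=np.minimum(r,np.interp(np.clip(s,0,.1),p_s,p_r)) if False else r
        e=np.hypot(r-np.interp(np.clip(s,0,.1),p_s,p_r),out)*1000
        return np.where((s>.097)&(r<.02),abs(s-.1)*1000,e)
    o=least_squares(res,[x,y,z,0,0],loss="soft_l1",x_scale=[.01,.01,.01,.1,.1])
    return len(M),o.x[:3].round(4),np.degrees(o.x[3:]).round(1),np.median(abs(o.fun)).round(2)
E
python3 - <<'E'
from fitc import *
s=ctrl.get_state(); T=R.from_rotvec(s["tool_rot"]).as_matrix(); g=s["position"]-.0187*T[:,2]; print(s["position"],g,T[:,2].round(3),T[:,1].round(3),s["ft_force"].round(1),s["grip_width"])
p=ctrl.get_image("scene"); c=cloud(p); save(p,"s3.png",(60,130,280,300),3); print(fit(c,g[0],g[1],g[2]-.056))
E
```

```text
[ 0.45145198 -0.15722368  0.08221386] [ 0.45635951 -0.14198856  0.09188326] [-0.262 -0.815 -0.517] [ 0.952 -0.305 -0.002] [ 0.4 -0.4 -2. ] 0.6463976277902773
(1535, array([ 0.457 , -0.1413,  0.0359]), array([3.5, 2.3]), np.float64(2.39))
```

View pics/s3.png

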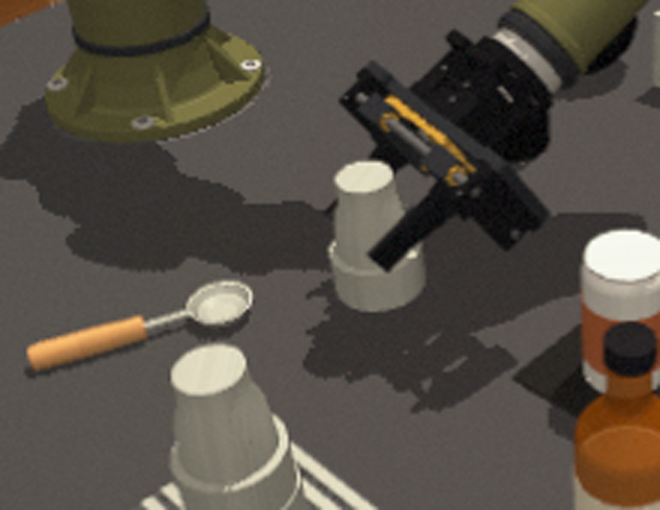

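The picture shows it nearly upright with the mouth down, at (375,235), over bare counter. I'm lowering it now.

Request:
move_arm --increments "0 0 -8 0 0 0 255;0 0 -8 0 0 0 255;0 0 -7 0 0 0 255;0 0 -4 0 0 0 255;0 0 -3 0 0 0 255;0 0 -2 0 0 0 255;0 0 0 0 0 0 255;0 0 0 0 0 0 255"

```text
time: 14.67
position: [0.4517, -0.1568, 0.05]
tool_rot: [1.876, 1.372, -1.062]
ft_force: [-0.5, 0.1, -1.6]
grip_width: 0.649
grip_force: 24.8
```

```bash
python3 - <<'E'
from fitc import *
s=ctrl.get_state(); T=R.from_rotvec(s["tool_rot"]).as_matrix(); g=s["position"]-.0187*T[:,2]; print(s["position"],g,s["ft_force"].round(1),s["grip_width"])
p=ctrl.get_image("scene"); c=cloud(p); print(fit(c,g[0],g[1],g[2]-.056))
E
```

```text
[ 0.45165142 -0.15682472  0.05000766] [ 0.45654846 -0.14157681  0.05966219] [-0.5  0.1 -1.6] 0.6490683323427326
(1444, array([ 0.4576, -0.1409,  0.0039]), array([2.6, 2.3]), np.float64(2.34))
```

Just above the counter, so the last few millimetres come next.

Request:
move_arm --increments "0 0 -1 0 0 0 255;0 0 -1 0 0 0 255;0 0 -1 0 0 0 255;0 0 -1 0 0 0 255;0 0 0 0 0 0 255;0 0 0 0 0 0 255;0 0 0 0 0 0 255;0 0 0 0 0 0 255"

```text
time: 15.38
position: [0.4519, -0.1564, 0.047]
tool_rot: [1.875, 1.371, -1.062]
ft_force: [-1.1, 4.6, 5.7]
grip_width: 0.65
grip_force: 25.0
```

Request:
move_arm --increments "0 0 0.5 0 0 0 0;0 0 0.5 0 0 0 0;0 0 0 0 0 0 0;0 0 0 0 0 0 0;0 0 0 0 0 0 0;2.6 8.1 5.2 0 0 0 0;5.2 16.3 10.4 0 0 0 0;6.6 20.4 13 0 0 0 0"

```text
time: 16.05
position: [0.4649, -0.1124, 0.076]
tool_rot: [1.877, 1.37, -1.065]
ft_force: [0.6, 0.4, -0.5]
grip_width: 0.991
grip_force: 0.0
```

Request:
move_arm --increments "6.6 20.4 13 0 0 0 0;6.6 20.4 13 0 0 0 0;3 10 35 0 0 0 0;0 0 35 5.9 -1.86 0 0;0 0 30 5.9 -1.86 0 0;0 0 20 5.9 -1.86 0 0;0 0 0 5.9 -1.86 0 0;0 0 0 5.9 -1.86 0 0"

```text
time: 16.72
position: [0.4836, -0.06, 0.2243]
tool_rot: [2.263, 1.658, -0.553]
ft_force: [-0.2, -0.5, -0.3]
grip_width: 0.997
grip_force: 0.0
```

```bash
python3 - <<'E'
from fitc import *
s=ctrl.get_state(); T=R.from_rotvec(s["tool_rot"]).as_matrix(); print(s["position"],T[:,2].round(3),T[:,1].round(3))
tz=np.array([0,0,-1.]); v=np.cross(T[:,2],tz); print("turn",np.degrees(v/np.linalg.norm(v)*np.arccos(T[:,2]@tz)).round(1), s["joint_positions"].round(2))
for n in("scene","top"):
    p=ctrl.get_image(n); c=cloud(p); print(n,fit(c,.457,-.141,.0))
E
```

```text
[ 0.48361735 -0.06002309  0.22426948] [-0.139 -0.44  -0.887] [ 0.954 -0.301  0.   ]
turn [26.2 -8.3  0. ] [-0.59  0.12  0.38  1.78  0.37  1.5  -0.59]
scene (1123, array([ 4.576e-01, -1.400e-01, -3.000e-04]), array([ 0.2, -0.2]), np.float64(0.72))
top (465, array([ 0.4546, -0.1433,  0.    ]), array([ 1.1, -0.5]), np.float64(1.29))
```

Request:
move_arm --increments "-6.6 -20.3 0 6.55 -2.07 0 0;-6.6 -20.3 0 6.55 -2.07 0 0;-6.6 -20.3 0 6.55 -2.07 0 0;-6.6 -20.3 0 6.55 -2.07 0 0;0 0 -20 0 0 0 0;0 0 -20 0 0 0 0;0 0 -20 0 0 0 0;0 0 -15 0 0 0 0"

```text
time: 17.48
position: [0.4543, -0.1412, 0.1438]
tool_rot: [-2.531, -1.859, 0.024]
ft_force: [-0.1, 0.3, -0.9]
grip_width: 1.001
grip_force: 0.0
```

Request:
move_arm --increments "0 0 -20 0 0 0 0;0 0 -20 0 0 0 0;0 0 -15 0 0 0 0;0 0 -8 0 0 0 0;0 0 -5 0 0 0 0;0 0 0 0 0 0 0;0 0 0 0 0 0 0;0 0 0 0 0 0 0"

```text
time: 18.15
position: [0.4565, -0.1424, 0.0793]
tool_rot: [2.531, 1.857, -0.014]
ft_force: [-0.2, 0.4, 0.2]
grip_width: 1.003
grip_force: 0.0
```

Request:
move_arm --increments "0 1 1 0 0 0 255;0 0 0 0 0 0 255;0 0 0 0 0 0 255;0 0 0 0 0 0 255;0 0 0 0 0 0 255;0 0 0 0 0 0 255;0 0 0 0 0 0 255;0 0 0 0 0 0 255" --grip_force 30

```text
time: 18.82
position: [0.456, -0.1414, 0.0796]
tool_rot: [2.532, 1.857, -0.014]
ft_force: [0.2, -0.6, -2.7]
grip_width: 0.481
grip_force: 11.8
```

```bash
python3 - <<'E'
from fitc import *
s=ctrl.get_state(); T=R.from_rotvec(s["tool_rot"]).as_matrix(); print(s["position"],T[:,2].round(3),s["ft_force"].round(1),s["grip_width"],s["grip_force"])
p=ctrl.get_image("scene"); c=cloud(p); print(fit(c,.457,-.141,.0)); save(p,"f1.png",(60,100,280,300),2.5)
E
```

```text
[ 0.45596304 -0.14142455  0.0796147 ] [-0.006 -0.007 -1.   ] [ 0.2 -0.6 -2.7] 0.4810293880036545 11.814453819970367
(1061, array([ 4.564e-01, -1.398e-01, -3.000e-04]), array([ 2.2, -0.4]), np.float64(0.96))
```

View pics/f1.png

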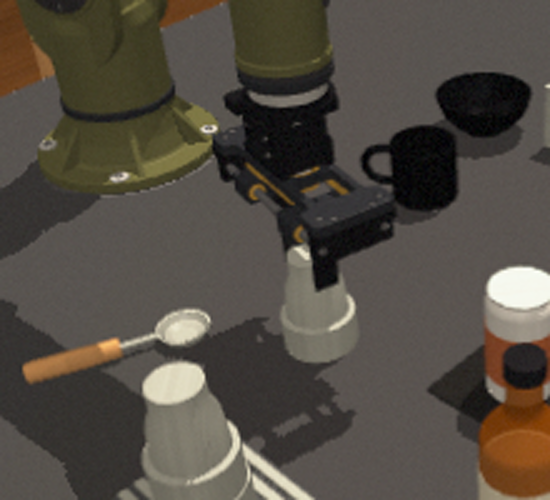

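Request:
move_arm --increments "0 0 15 0 0 0 255;0 0 30 0 0 0 255;0 0 40 0 0 0 255;0 0 35 0 0 0 255;2 15 0 0 0 0 255;5 35 0 0 0 0 255;5 35 0 0 0 0 255;5 35 0 0 0 0 255"

```text
time: 19.53
position: [0.4725, -0.0202, 0.1995]
tool_rot: [2.534, 1.855, -0.014]
ft_force: [0.8, 0.5, -0.9]
grip_width: 0.474
grip_force: 29.8
```

Request:
move_arm --increments "5 35 0 0 0 0 255;5 35 0 0 0 0 255;5 35 0 0 0 0 255;5 35 0 0 0 0 255;5 35 0 0 0 0 255;5 35 0 0 0 0 255;5 35 0 0 0 0 255;5 35 0 0 0 0 255"

```text
time: 20.2
position: [0.5123, 0.2601, 0.1987]
tool_rot: [2.532, 1.857, -0.017]
ft_force: [1.2, 0.2, -1.5]
grip_width: 0.475
grip_force: 29.8
```

Request:
move_arm --increments "5 35 0 0 0 0 255;5 35 0 0 0 0 255;4 30 0 0 0 0 255;1 15 0 0 0 0 255;0 0 0 0 0 0 255;0 0 0 0 0 0 255;0 0 0 0 0 0 255;0 0 0 0 0 0 255"

```text
time: 20.87
position: [0.5283, 0.3716, 0.1994]
tool_rot: [2.534, 1.853, -0.016]
ft_force: [0.9, 0.3, -1.9]
grip_width: 0.479
grip_force: 29.9
```

```bash
python3 - <<'E'
from fitc import *
s=ctrl.get_state(); T=R.from_rotvec(s["tool_rot"]).as_matrix(); x=s["position"];print(x,T[:,2].round(3),s["ft_force"].round(1),s["grip_width"],s["grip_force"])
p=ctrl.get_image("scene"); c=cloud(p); print(fit(c,x[0],x[1],x[2]-.08,zmin=x[2]-.085,rad=.05)); save(p,"r1.png",(230,70,400,200),3)
m=(np.hypot(c[...,0]-.528,c[...,1]-.374)<.12)&(abs(c[...,2]-.083)<.005); print(cv2.minAreaRect(c[m][:,:2].astype(np.float32)))
E
```

```text
[0.52834954 0.37158258 0.1993758 ] [-0.007 -0.008 -1.   ] [ 0.9  0.3 -1.9] 0.4794959080974442 29.8540248448262
(837, array([0.5286, 0.3738, 0.1219]), array([ 0.6, -1.6]), np.float64(1.71))
((0.5294234752655029, 0.3728991746902466), (0.18006891012191772, 0.1772981882095337), 86.68020629882812)
```

View pics/r1.png

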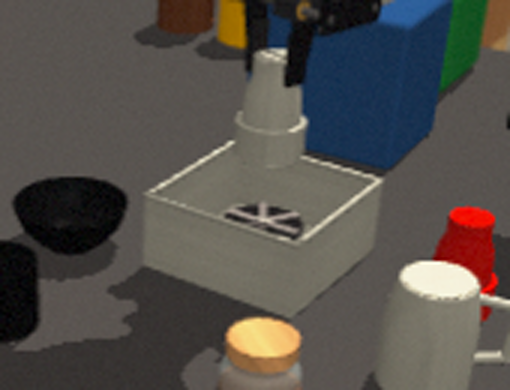

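The tumbler hangs upright and centred above the rinser box at (270,110). I'm lowering it onto the pad.

Request:
move_arm --increments "0 0 -10 0 0 0 255;0 0 -15 0 0 0 255;0 0 -15 0 0 0 255;0 0 -15 0 0 0 255;0 0 -10 0 0 0 255;0 0 -6 0 0 0 255;0 0 -4 0 0 0 255;0 0 -3 0 0 0 255"

```text
time: 21.58
position: [0.5278, 0.3735, 0.1217]
tool_rot: [2.532, 1.857, -0.015]
ft_force: [-1.3, -1.7, 0.9]
grip_width: 0.473
grip_force: 29.9
```

Request:
move_arm --increments "0 0 -2 0 0 0 255;0 0 -2 0 0 0 255;0 0 -2 0 0 0 255;0 0 -2 0 0 0 255;0 0 -1 0 0 0 255;0 0 -1 0 0 0 255;0 0 0 0 0 0 255;0 0 0 0 0 0 255"

```text
time: 22.25
position: [0.5282, 0.3738, 0.1125]
tool_rot: [2.532, 1.857, -0.013]
ft_force: [-2.5, -1.5, 5.7]
grip_width: 0.476
grip_force: 29.9
```

Request:
move_arm --increments "0 0 -1 0 0 0 255;0 0 -1 0 0 0 255;0 0 -1 0 0 0 255;0 0 -1 0 0 0 255;0 0 0 0 0 0 255;0 0 0 0 0 0 255;0 0 0 0 0 0 255;0 0 0 0 0 0 255"

```text
time: 22.92
position: [0.5286, 0.3739, 0.1112]
tool_rot: [2.533, 1.856, -0.011]
ft_force: [-5.1, -4.4, 15.5]
grip_width: 0.473
grip_force: 30.2
```

Request:
move_arm --increments "0 0 -1 0 0 0 255;0 0 -1 0 0 0 255;0 0 0 0 0 0 255;0 0 0 0 0 0 255;0 0 0 0 0 0 255;0 0 0 0 0 0 255;0 0 0 0 0 0 255;0 0 0 0 0 0 255"

```text
time: 23.58
position: [0.5288, 0.3741, 0.111]
tool_rot: [2.533, 1.857, -0.009]
ft_force: [-7.8, -5.8, 24.1]
grip_width: 0.474
grip_force: 30.5
```

```bash
python3 - <<'E'
from fitc import *
s=ctrl.get_state(); x=s["position"];print(x,s["ft_force"].round(1),s["grip_force"])
p=ctrl.get_image("scene"); c=cloud(p); print(fit(c,x[0],x[1],x[2]-.08,zmin=.06,rad=.05))
E
```

```text
[0.52883417 0.37414755 0.11102787] [-7.8 -5.8 24.1] 30.486202763859183
(548, array([0.5287, 0.3764, 0.0333]), array([ 2.4, -0.9]), np.float64(1.97))
```

Request:
move_arm --increments "0 0 10 0 0 0 255;0 0 25 0 0 0 255;0 0 35 0 0 0 255;0 0 40 0 0 0 255;0 0 40 0 0 0 255;0 -15 0 0 0 0 255;0 -35 0 0 0 0 255;0 -36 0 0 0 0 255"

```text
time: 24.3
position: [0.5277, 0.2891, 0.2553]
tool_rot: [2.528, 1.862, -0.011]
ft_force: [0.2, -0.8, -2.8]
grip_width: 0.478
grip_force: 30.1
```

Request:
move_arm --increments "0.5 -36 0 0 0 0 255;0.5 -36 0 0 0 0 255;0.5 -36 0 0 0 0 255;0.5 -36 0 0 0 0 255;0.5 -36 0 0 0 0 255;0.5 -36 0 0 0 0 255;0.5 -36 0 0 0 0 255;0.5 -36 0 0 0 0 255"

```text
time: 24.97
position: [0.5319, -0.002, 0.255]
tool_rot: [2.532, 1.857, -0.013]
ft_force: [0.5, -0.2, -2.1]
grip_width: 0.473
grip_force: 30.1
```

Request:
move_arm --increments "0.5 -36 0 0 0 0 255;0.5 -36 0 0 0 0 255;0.5 -36 0 0 0 0 255;0.5 -36 0 0 0 0 255;0.5 -36 0 0 0 0 255;0.5 -36 0 0 0 0 255;0.5 -36 0 0 0 0 255;0.5 -36 0 0 0 0 255"

```text
time: 25.63
position: [0.536, -0.2901, 0.255]
tool_rot: [2.531, 1.857, -0.014]
ft_force: [0.5, -0.4, -0.9]
grip_width: 0.472
grip_force: 30.1
```

Request:
move_arm --increments "0.5 -36 0 0 0 0 255;0.5 -20 0 0 0 0 255;0.5 -9 0 0 0 0 255;0 0 0 0 0 0 255;0 0 0 0 0 0 255;0 0 0 0 0 0 255;0 0 0 0 0 0 255;0 0 0 0 0 0 255"

```text
time: 26.3
position: [0.5382, -0.3515, 0.2557]
tool_rot: [2.53, 1.86, -0.013]
ft_force: [0.8, -0.1, -2.3]
grip_width: 0.477
grip_force: 30.1
```

```bash
cat > chk.py <<'E'
from fitc import *
s=ctrl.get_state(); T=R.from_rotvec(s["tool_rot"]).as_matrix(); x=s["position"];print(x,T[:,2].round(3),s["ft_force"].round(1),s["grip_width"],s["grip_force"],s["time"])
p=ctrl.get_image("scene"); c=cloud(p); 
from scipy.optimize import least_squares
m=np.hypot(c[...,0]-x[0],c[...,1]-x[1])<.06
for z in np.arange(.024,.26,.012):
    P=c[m&(c[...,2]>z)&(c[...,2]<z+.012)]
    if len(P)>30:
        o=least_squares(lambda q:np.hypot(P[:,0]-q[0],P[:,1]-q[1])-q[2],[x[0],x[1],.03],loss="soft_l1",f_scale=.001); print(z.round(3),len(P),o.x.round(4))
save(p,"k%d.png"%int(s["time"]*100),(90,130,300,384),2.3)
E
python3 chk.py
```

```text
[ 0.53815016 -0.35148885  0.25567509] [-0.006 -0.006 -1.   ] [ 0.8 -0.1 -2.3] 0.4766746443365456 30.09259744954761 26.3
0.024 166 [ 0.5383 -0.3519  0.0352]
0.036 174 [ 0.5382 -0.3518  0.0353]
0.048 167 [ 0.5379 -0.3535  0.0355]
0.06 182 [ 0.5384 -0.3542  0.035 ]
0.072 191 [ 0.5381 -0.3538  0.0354]
0.084 336 [ 0.5375 -0.3537  0.0321]
0.096 182 [ 0.5382 -0.3538  0.0287]
0.108 196 [ 0.539  -0.3545  0.0269]
0.12 230 [ 0.5389 -0.3548  0.0235]
0.132 129 [ 0.539  -0.3548  0.0211]
0.144 246 [ 0.5421 -0.3565  0.0164]
0.168 68 [ 0.5382 -0.3509  0.0352]
0.18 251 [ 0.5383 -0.3509  0.035 ]
0.192 256 [ 0.5383 -0.3508  0.0351]
0.204 420 [ 0.5392 -0.3515  0.0327]
0.216 251 [ 0.5385 -0.3508  0.0287]
0.228 245 [ 0.538  -0.3507  0.0279]
0.24 285 [ 0.5385 -0.3509  0.0253]
0.252 169 [ 0.5483 -0.3527  0.0197]
```

Request:
move_arm --increments "0 -3 -5 0 0 0 255;0 0 -10 0 0 0 255;0 0 -13 0 0 0 255;0 0 -13 0 0 0 255;0 0 -13 0 0 0 255;0 0 -10 0 0 0 255;0 0 -7 0 0 0 255;0 0 -4 0 0 0 255"

```text
time: 27.02
position: [0.5368, -0.3559, 0.1788]
tool_rot: [-2.533, -1.858, 0.016]
ft_force: [-0.2, -0.7, -1.2]
grip_width: 0.478
grip_force: 30.1
```

Request:
move_arm --increments "0 0 -3 0 0 0 255;0 0 -3 0 0 0 255;0 0 -2 0 0 0 255;0 0 -2 0 0 0 255;0 0 -1 0 0 0 255;0 0 -1 0 0 0 255;0 0 0 0 0 0 255;0 0 0 0 0 0 255"

```text
time: 27.68
position: [0.5374, -0.3564, 0.1687]
tool_rot: [2.532, 1.857, -0.015]
ft_force: [-0.4, -0.0, -1.3]
grip_width: 0.475
grip_force: 30.1
```

Request:
move_arm --increments "0 0.5 -1 0 0 0 255;0 0.5 -1 0 0 0 255;0 0 -1 0 0 0 255;0 0 -1 0 0 0 255;0 0 0 0 0 0 255;0 0 0 0 0 0 255;0 0 0 0 0 0 255;0 0 0 0 0 0 255"

```text
time: 28.35
position: [0.5375, -0.3562, 0.1671]
tool_rot: [2.531, 1.855, -0.013]
ft_force: [-3.5, 2.0, 9.7]
grip_width: 0.476
grip_force: 30.3
```

Request:
move_arm --increments "0 0 -1 0 0 0 255;0 0 -1 0 0 0 255;0 0 0 0 0 0 255;0 0 0 0 0 0 255;0 0 0 0 0 0 255;0 0 0 0 0 0 255;0 0 0 0 0 0 255;0 0 0 0 0 0 255"

```text
time: 29.02
position: [0.5376, -0.3565, 0.167]
tool_rot: [2.53, 1.855, -0.012]
ft_force: [-3.9, 2.8, 17.4]
grip_width: 0.476
grip_force: 30.4
```

```bash
python3 chk.py
```

```text
[ 0.53763702 -0.35651093  0.16699426] [-0.004 -0.008 -1.   ] [-3.9  2.8 17.4] 0.47629908331511084 30.388146793702617 29.0167
0.024 171 [ 0.5385 -0.3518  0.0351]
0.036 169 [ 0.5384 -0.3519  0.0352]
0.048 164 [ 0.5379 -0.3537  0.0356]
0.06 178 [ 0.5382 -0.3542  0.0351]
0.072 193 [ 0.5384 -0.3542  0.0351]
0.084 203 [ 0.5378 -0.3546  0.0349]
0.096 199 [ 0.5371 -0.3547  0.0353]
0.108 203 [ 0.5375 -0.3549  0.0349]
0.12 359 [ 0.5361 -0.3546  0.0322]
0.132 192 [ 0.5381 -0.3556  0.028 ]
0.144 224 [ 0.538 -0.356  0.027]
0.156 184 [ 0.5391 -0.356   0.0233]
0.168 117 [ 0.5498 -0.3581  0.0187]
0.18 63 [ 0.545  -0.3581  0.0233]
0.24 79 [197.1981 503.2513 540.6783]
0.252 458 [ 0.5315 -0.3442  0.0456]
```

Home and concentric, so I'll ease the load off, release, and rise.

Request:
move_arm --increments "0 0 2 0 0 0 255;0 0 2 0 0 0 255;0 0 1 0 0 0 0;0 0 0 0 0 0 0;0 0 0 0 0 0 0;0 0 0 0 0 0 0;0 0 0 0 0 0 0;0 0 5 0 0 0 0"

```text
time: 29.73
position: [0.5367, -0.3549, 0.1715]
tool_rot: [-2.533, -1.858, 0.016]
ft_force: [-0.8, -0.3, -0.2]
grip_width: 0.848
grip_force: 0.0
```

Request:
move_arm --increments "0 0 15 0 0 0 0;0 0 25 0 0 0 0;0 0 35 0 0 0 0;0 20 30 0 0 0 0;0 35 10 0 0 0 0;0 35 0 0 0 0 0;0 20 0 0 0 0 0;0 0 0 0 0 0 0"

```text
time: 30.4
position: [0.5391, -0.2391, 0.2883]
tool_rot: [-2.525, -1.868, 0.009]
ft_force: [1.0, -0.3, 0.3]
grip_width: 0.999
grip_force: 0.0
```

```bash
sed 's/x\[0\]/.538/g;s/x\[1\]/-.355/g' chk.py > chk2.py; python3 chk2.py; python3 - <<'E'
from h import *
p=ctrl.get_image("scene"); save(p,"end.png",s=1.4)
E
```

```text
[ 0.53911357 -0.23908006  0.288251  ] [-0.005 -0.003 -1.   ] [ 1.  -0.3  0.3] 0.9988674923807247 0.0 30.4
0.024 165 [ 0.5386 -0.3519  0.035 ]
0.036 173 [ 0.5385 -0.3519  0.0351]
0.048 171 [ 0.5377 -0.3534  0.0356]
0.06 177 [ 0.5386 -0.3542  0.0349]
0.072 194 [ 0.5385 -0.3541  0.035 ]
0.084 204 [ 0.5377 -0.3542  0.0349]
0.096 197 [ 0.537  -0.3541  0.0353]
0.108 205 [ 0.5372 -0.354   0.0352]
0.12 355 [ 0.5362 -0.354   0.0321]
0.132 190 [ 0.5379 -0.3549  0.0283]
0.144 226 [ 0.5377 -0.355   0.0272]
0.156 246 [ 0.5376 -0.3548  0.0236]
0.168 150 [ 0.5378 -0.3549  0.0209]
0.18 407 [ 0.5408 -0.3569  0.0162]
```

View pics/end.png

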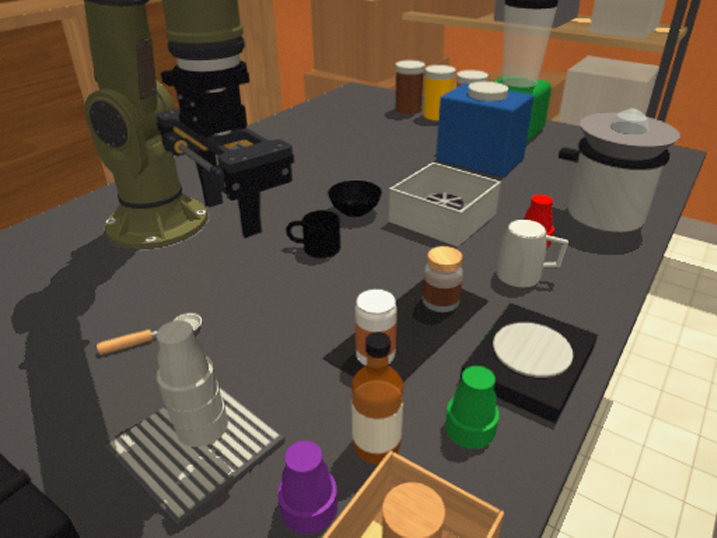

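The stack of three stands on the drainer at (190,390), with its top near z = 0.188 as expected. The other things are where they were and the robot is clear, so I'm handing in.

```bash
python3 -c "
from bench import ctrl
print(ctrl.close_job())"
```

```text
the job is handed in; nothing more can be done
None
```

All three tumblers are nested fully home, mouth down, on the drainer; the fallen one was first stood on the counter, released, regrasped by its foot and pressed on the rinser pad until fully down, and the job was handed in after about 30 s of the 72 s allowed.

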